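# Bed a screen protector on a phone in its fitting jig

## Task

Fit the screen protector to the phone in the jig on the desk: swing the open carrier frame down onto the phone by pushing its thumb tab, keeping off the glass, then stroke the glass down its middle with the fingertips, pressing lightly, from the hinge end to the tab end, until the pane lies flat on the screen. Only push and stroke, and gently: grasp and lift nothing, do not drag the jig about, and leave the other things on the desk alone.

Things in the scene. Friction and masses are not known exactly. Their poses are not given: they have to be found in the camera images.
- jig: Screen-protector fitting jig standing loose on the desk: grey plastic base 200 x 121 mm, 24 mm high, 1.5 kg, rubber feet. Origin: centre of its underside; +x along its length to the hinge end (away from the robot), y across, z up. A smartphone (152 x 75 mm) lies in its black cradle lengthwise along x, screen up. Pushing any part of it with over 20 N is rough.
- cradle (a joint): How far (m) the sprung cradle with phone, carrier and glass has sunk into the base: 0 = up. A downward push on the shut carrier or the glass starts to sink it at about 2 N, sinks it roughly 0.7 mm for each newton more and bottoms it after 6 mm (0.006).
- hinge_pin (a point): Middle of the carrier's hinge pin, which runs across the jig (along its y) at the hinge end: 98.5 mm along +x from the jig's origin and 36.5 mm above the desk. The point's axes turn with the carrier: -x points along the carrier from pin to tab, z out of the carrier's outer face.
- carrier (a joint): Opening angle (rad) of the carrier, an aluminium frame 101 mm wide, 3.5 mm thick: 0 = shut, level over the phone, outer face 38 mm above the desk. It starts standing up at 1.1 to 1.45, outer face looking up and away from the robot, and swings about the pin towards the robot and down as it shuts. It stays where it is left (1 to 2 N at the tab moves it).
- tab (a point): Centre of the outer face of the thumb tab (ridged plate 46 mm wide, 26 mm long) at the middle of the carrier's free edge, 200 mm from the hinge pin. Same axes as hinge_pin: z points out of the outer face. Push here against z to shut the carrier.
- glass (a joint): Angle (rad) by which the glass has been pressed down in the carrier: 0 = as supplied, tab end standing up, its outer face 5 mm over the carrier's there and 1 mm at the hinge end; 0.028 = flat on the screen. It pivots at its hinge end and stays where it is left; to move it takes about 8 N at 25 mm from that end, 3 N at the middle, 1.5 N at the tab end.
- glass_mid (a point): Centre of the outer face of the clear glass pane with thin black border, 146 mm long (x, + to the hinge end), 71 mm wide (y), 2.6 mm thick; z out of its face. Carrier shut and glass flat, it is 39 mm above the desk, over the jig's origin. The stroke runs along y = 0 (within 18 mm) from beyond x = +40 mm to beyond x = -50 mm (middle of the fingertips).
- mouse: White computer mouse 104 x 62 x 35 mm, a bystander to the right of the jig; origin at the centre of its underside.
- film_packet: Crumpled blue and white plastic packet 97 x 165 x 59 mm, a bystander left of the jig; origin at the centre of its underside.
- tape: Roll of brown tape lying flat, 96 mm across, 48 mm high, a bystander beyond the jig; origin at the centre of its underside.
- seal: Small black round stamp standing upright, 13 mm thick, 60 mm high, a bystander left of the jig near the robot; origin at the centre of its underside.

How it is judged:
By the outcome, as a careful person would: the job done as asked, in the order asked, and still so for the second after the job is handed in, with the robot touching nothing.
It also fails if it takes over 51 s, if anything falls off the work surface, if the arm or the gripper's body presses on something with over 40 N, if the wrist force passes 120 N, or if a joint passes its speed limit or range.

## Robot

A 6-joint arm with a two-finger parallel gripper is mounted at the origin on a cart in front of the work surface, level with it; the furniture and walls round the work are solid. World frame = base frame: x ahead of the robot, y to its left, z up, the work surface at z = 0. Lengths are in mm, angles in rad, forces in N, time in s.
With the tool pointing down it reaches from about 425 to 925 mm from the base axis. Payload 12.5 kg.
Tool frame: the origin (TCP) lies midway between the tips of the shut fingers; the grasp point (between the pads) lies behind it (manip.tcp_to_grasp is the z of the grasp point in the tool frame, in mm); z points along the fingers, y is the line along which they close (so a half turn about z gives the same grasp; the last joint's range is limited). The gripper opens to 85 mm and grips with 20 to 120 N. Pads are 22 mm wide; open, the fingers measure 114 mm over their backs; the gripper's body (76 mm by 85 mm) begins 54 mm behind the grasp point. The pads swing forward as they close: fully open they stand 13 mm farther back than shut.
Start: joints at [1.23, 0.491, 1.559, -0, 1.092, -0.106], TCP at [145.386, 607.871, 231.327] pointing down, gripper open.
Joint ranges: [-3.1, 3.1], [-0.84, 2.19], [0.05, 2.79], [-1.13, 4.28], [0.06, 2.93], [-2.69, 2.69]. Speed limits (rad/s): [2.22, 2.22, 2.79, 3.14, 3.14, 3.14].

## Interface

Orientations are given as a unit quaternion [w, x, y, z].
In Python, from station import manip gives the robot as it stands.
- The arm moves only by the shell command python3 -m creep 'ROWS' [OPENING] [FORCE]. ROWS is JSON, a list of rows, each a list of 6 numbers: the shift along the tool's x, y, z normalised to -1 to 1, where 1 is 40 mm, then the turn, a rotation vector about the tool's x, y, z normalised to -1 to 1, where 1 is 5 degrees. In form: [[x, y, z, wx, wy, wz], ...]. A call has 1 to 5 rows; each row shifts and turns the commanded pose from where the row before left it, along the tool's axes as they then stand; what a row does not reach is not made up. A row lasts 1/10 s, in which the tool goes at most 50 mm and 8.59 degrees, less where a joint would pass 70% of its speed; a pose out of reach is approached as far as the arm can. A call with a number of a shift or a turn outside -1 to 1 is refused whole. A call with a gripper value outside its range is refused whole. OPENING is the finger opening in mm, from 0 to 85.4, set as the call begins (- or left out, the last holds). The fingers move at their own pace and stop on an object; FORCE is the grip in N (left out, the last holds). Time passes only in rows, so rows that do not move let the fingers close. It gives the time, the measured TCP pose, the force, the opening and the grip force at its end, in the units of the state.
- manip.sense(): the state, without advancing time (a new reading comes with each control period).
- manip.get_image(name): name is "scene" or "top" or "wrist"; returns the picture (420x560x3 uint8, red, green, blue); there is no depth.
- manip.camera_info(name): a dict with "mtx" (3x3 intrinsics, pixels), "extrinsics" (4x4, takes a point from world to camera coordinates). Camera axes: x right, y up, looking along -z (the intrinsics and any distortion apply to the point x, -y, -z); pixel columns grow to the right and rows downward; lengths in mm; the calibration is good to about 2 mm. A picture is of the moment at which its call begins: read the wrist's pose just before it. camera_info takes no time and is no camera call; for the wrist camera it gives the pose at the moment of the call.
- manip.sign_off(): hands the job in; it is judged then, once.
Trained networks look in the newest picture that a camera, given by its name, has taken for a name from the list of things; names that differ only in an ending like _2 or _b are one class to them, and where a whole thing is asked for, a point or a joint stands for the part that bears it (a point fixed in the world has none). Each returns a list of dicts, best first, with "score" (0 to 1); they miss things now and then, are a little off and sometimes report something else, mostly with a low value. They report only what shows in the picture. A call takes as long as a camera call.
- manip.trace(camera, query): "region" (420x560 bool, what is visible of it) and "point" ([row, column] in pixels, amid what is visible of it).
- manip.pinpoint(camera, query): "point" ([row, column] in pixels: a listed point, or the origin of a listed thing).
The state is a dict: "clock": time; "joint_pos": joint angles; "dq": joint speeds; "effort": joint torques, N m; "tool_pos": TCP position; "ee_rot": TCP orientation; "ft_force": force on the tool from outside, world axes, zero at the start; "torque": the same for the moment, N m; "finger_gap": opening from 0.0 (shut) to 1.0 (fully open); "grasp_force": force on a finger pad.
Only numpy, scipy, OpenCV 4.12 (cv2) and the standard library are available. Lean on these libraries where they do the work, as an engineer would, in place of code of your own. Each camera call takes 0.05 s, during which the arm holds its last target. There are 200 camera calls.

## Working session

There is one attempt and no reset: what is moved stays moved. The work goes in short steps, Python scripts to look and compute and a shell command to move; the robot and the scene stay as the last step left them, time stands still between calls to the robot, and variables do not carry over. Pictures are saved under pics/ and viewed, at most 10 in all, crops included, and the job is handed in when it is done.

```bash
mkdir -p pics; cat > h.py <<'E'
import numpy as np, cv2
from station import manip
from scipy.spatial.transform import Rotation as R
def ray(cam,p):
    c=manip.camera_info(cam);K=np.array(c["mtx"]);E=np.array(c["extrinsics"])
    v=np.linalg.inv(K)@[p[1],p[0],1]; d=E[:3,:3].T@(v*[1,-1,-1]); o=-E[:3,:3].T@E[:3,3]
    return o,d/np.linalg.norm(d)
def onz(cam,p,z):
    o,d=ray(cam,p); return o+d*(z-o[2])/d[2]
def tri(rs):
    A=0;b=0
    for o,d in rs:
        M=np.eye(3)-np.outer(d,d);A=A+M;b=b+M@o
    return np.linalg.solve(A,b)
def pose():
    s=manip.sense();q=s["ee_rot"];return np.array(s["tool_pos"]),R.from_quat([q[1],q[2],q[3],q[0]])
E
python3 - <<'E'
from h import *
ims=[manip.get_image(c) for c in("scene","top")]
for c,i in zip(("scene","top"),ims): cv2.imwrite(f"pics/{c}0.png",i[:,:,::-1])
P={}
for q in("hinge_pin","tab","glass_mid","jig","mouse","film_packet","tape","seal"):
    for c in("scene","top"):
        r=manip.pinpoint(c,q)
        if r:
            P[q,c]=r[0]["point"]; print(q,c,np.round(r[0]["point"]),round(r[0]["score"],2), np.round(onz(c,r[0]["point"],36.5 if q=="hinge_pin" else 0)))
    if (q,"scene") in P and (q,"top") in P: print("  tri",np.round(tri([ray(c,P[q,c]) for c in("scene","top")])))
p,r=pose();print(p,np.round(r.as_matrix(),3),manip.sense()["ft_force"],manip.sense()["clock"],manip.tcp_to_grasp)
E
```

```text
hinge_pin top [187. 297.] 0.73 [630.  95.  36.]
tab scene [158. 288.] 0.87 [ 738. -162.    0.]
tab top [211. 287.] 0.69 [581. 117.   0.]
  tri [558. 118. 234.]
glass_mid scene [191. 271.] 0.6 [694. -24.   0.]
glass_mid top [192. 294.] 0.57 [623. 102.   0.]
  tri [605. 104. 128.]
jig scene [256. 296.] 0.55 [532. 117.   0.]
jig top [233. 286.] 0.78 [529. 118.   0.]
  tri [530. 119.   3.]
mouse scene [188. 316.] 0.71 [611. -99.   0.]
mouse top [201. 380.] 0.93 [605. -96.   0.]
  tri [606. -94.   5.]
film_packet scene [327. 214.] 0.69 [556. 346.   0.]
film_packet top [225. 186.] 0.79 [546. 347.   0.]
  tri [549. 348.   7.]
tape scene [220. 211.] 0.6 [744. 138.   0.]
tape top [137. 279.] 0.56 [752. 136.   0.]
  tri [751. 135.  -6.]
seal scene [348. 289.] 0.65 [425. 303.   0.]
seal top [276. 210.] 0.56 [432. 288.   0.]
  tri [431. 292. -22.]
[145.35975318 607.86725259 231.33292029] [[-0.973  0.233  0.   ]
 [ 0.233  0.973  0.   ]
 [-0.     0.    -1.   ]] [-0.78345714  1.11479546 -0.22868836] 0.9 -18.700000000000003
```

View pics/scene0.png

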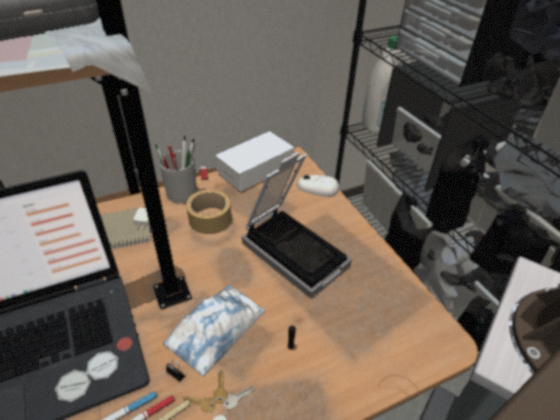

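View pics/top0.png

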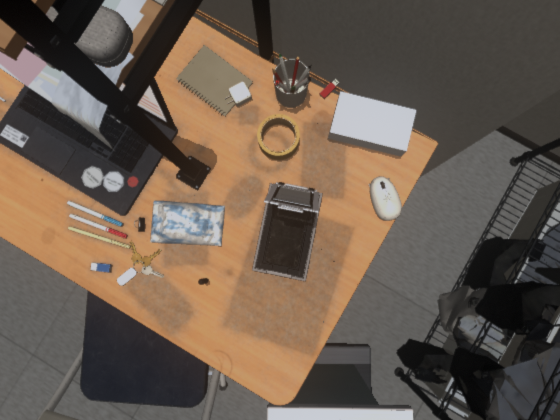

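The scene view shows the carrier standing at about (175,275), with its outer face away from the robot and the jig down to about (265,300). In the top view the jig spans (187..275, 255..320). The mouse, packet, tape and seal are clear of it, and the networks agree with the pictures. I'll approach with the fingers shut.

```bash
A='[-0.72,-0.61,-0.17,0,0,0]'; 
python3 -m creep '[[-0.72,-0.61,-0.2,0,0,0],[-0.72,-0.61,-0.2,0,0,0],[-0.72,-0.61,-0.2,0,0,0],[-0.72,-0.61,-0.2,0,0,0],[-0.72,-0.61,-0.2,0,0,0]]' 0 20
python3 -m creep '[[-0.72,-0.61,-0.2,0,0,0],[-0.72,-0.61,-0.2,0,0,0],[-0.72,-0.61,-0.2,0,0,0],[-0.72,-0.61,-0.2,0,0,0],[-0.72,-0.61,-0.2,0,0,0]]'
python3 -m creep '[[-0.72,-0.61,-0.2,0,0,0],[-0.72,-0.61,-0.2,0,0,0],[-0.72,-0.61,-0.2,0,0,0],[-0.72,-0.61,-0.2,0,0,0],[0,0,0,0,0,0]]'
python3 - <<'E'
from h import *
i=manip.get_image("wrist");cv2.imwrite("pics/w1.png",i[:,:,::-1])
print(*pose()[0],np.round(pose()[1].as_matrix(),3))
o,d=ray("wrist",[210,280]);print("cam",o,d)
manip.get_image("top");manip.get_image("scene")
P={}
for q in("hinge_pin","tab","glass_mid","jig"):
    for c in("scene","top","wrist"):
        r=manip.pinpoint(c,q)
        if r and r[0]["score"]>.3:
            P[q,c]=r[0]["point"]; print(q,c,np.round(r[0]["point"]),round(r[0]["score"],2), np.round(onz(c,r[0]["point"],36.5 if q=="hinge_pin" else 0)))
    v=[ray(c,P[q,c]) for c in("scene","top","wrist") if (q,c) in P]
    if len(v)>1: print("  tri",np.round(tri(v)))
r=manip.trace("top","jig")[0]["region"].astype(np.uint8)
c=cv2.findContours(r,0,2)[0];c=max(c,key=cv2.contourArea);b=cv2.boxPoints(cv2.minAreaRect(c))
print([np.round(onz("top",[p[1],p[0]],24)) for p in b])
E
```

```text
clock: 1.4
tool_pos: [257.7, 454.4, 271.7]
ee_rot: [0.0, 0.117, 0.993, 0.0]
ft_force: [-0.3, 0.2, -0.2]
finger_gap: 0.148
grasp_force: 0.0
clock: 1.9
tool_pos: [369.4, 302.2, 311.8]
ee_rot: [0.0, 0.117, 0.993, 0.0]
ft_force: [0.5, 0.4, -0.5]
finger_gap: -0.004
grasp_force: 0.0
clock: 2.4
tool_pos: [460.3, 179.1, 344.1]
ee_rot: [0.001, 0.119, 0.993, 0.0]
ft_force: [-0.3, 0.5, -0.5]
finger_gap: 0.003
grasp_force: 0.0
458.9776785146902 180.4483738211816 343.50046209902433 [[-0.972  0.236  0.001]
 [ 0.236  0.972  0.   ]
 [-0.001  0.    -1.   ]]
cam [391.71990863 196.13575272 484.67199875] [ 0.26539965 -0.0642601  -0.96199463]
hinge_pin scene [218. 261.] 0.64 [635.  98.  36.]
hinge_pin top [185. 296.] 0.73 [634.  98.  36.]
  tri [634.  98.  37.]
tab scene [161. 287.] 0.97 [ 732. -151.    0.]
tab top [210. 288.] 0.64 [583. 114.   0.]
  tri [561. 116. 226.]
glass_mid scene [190. 272.] 0.95 [695. -30.   0.]
glass_mid top [194. 293.] 0.68 [619. 103.   0.]
glass_mid wrist [294. 251.] 0.41 [672.  75.   0.]
  tri [599. 106. 133.]
jig scene [254. 295.] 0.97 [534. 115.   0.]
jig top [233. 283.] 0.75 [529. 126.   0.]
jig wrist [216. 254.] 0.56 [525. 119.   0.]
  tri [527. 124.  11.]
[array([442., 194.,  24.]), array([648., 162.,  24.]), array([627.,  37.,  24.]), array([423.,  72.,  24.])]
```

```bash

python3 -m creep '[[0,0,0,0,0,-0.88],[-0.79,-0.26,0,0,0,0],[-0.79,-0.26,0,0,0,0],[-0.79,-0.26,0,0,0,0],[-0.79,-0.26,0,0,0,0]]'
python3 -m creep '[[-0.79,-0.26,0,0,0,0],[0,0,0.5,0,0,0],[0,0,0.75,0,0,0],[0,0,0.75,0,0,0],[0,0,0.75,0,0,0]]'
python3 -m creep '[[0,0,0.25,0,0,0],[0,0,0,0,0,0]]'
python3 - <<'E'
from h import *
for c in("scene","top"): cv2.imwrite(f"pics/{c}2.png",manip.get_image(c)[:,:,::-1])
s=cv2.imread("pics/scene2.png")[120:320,190:390];t=cv2.imread("pics/top2.png")[130:330,190:390]
cv2.imwrite("pics/c2.png",cv2.resize(np.hstack([s,t]),(800,400),interpolation=2))
p,r=pose();print(p,np.round(r.as_matrix(),3),manip.sense()["ft_force"])
E
```

```text
clock: 3.7
tool_pos: [577.4, 120.1, 343.3]
ee_rot: [0.0, 0.079, 0.997, 0.0]
ft_force: [0.0, -0.1, -0.0]
finger_gap: -0.0
grasp_force: 0.0
clock: 4.2
tool_pos: [605.9, 105.5, 232.1]
ee_rot: [0.0, 0.079, 0.997, 0.0]
ft_force: [0.7, -0.1, 0.3]
finger_gap: 0.001
grasp_force: 0.0
clock: 4.4
tool_pos: [605.7, 105.6, 222.4]
ee_rot: [-0.001, 0.079, 0.997, -0.0]
ft_force: [0.4, 0.2, 0.4]
finger_gap: 0.002
grasp_force: 0.0
[606.53189314 105.67019901 224.58370181] [[-0.988  0.157  0.002]
 [ 0.157  0.988  0.   ]
 [-0.002  0.    -1.   ]] [ 0.30753414 -0.08458688  1.2352512 ]
```

View pics/c2.png

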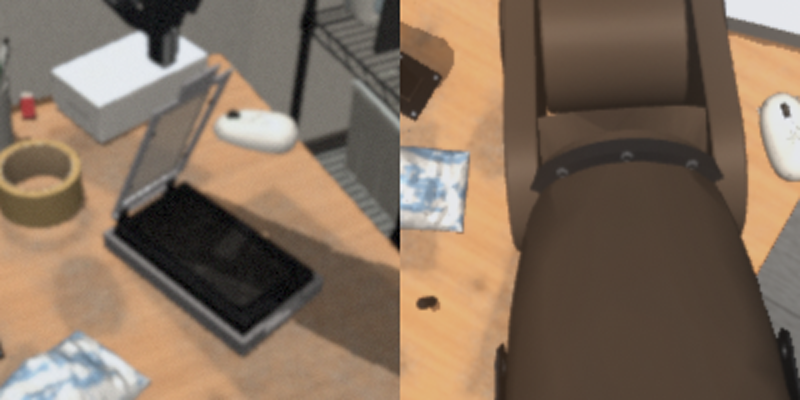

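The left crop shows the fingertips at (163,62), beyond the tab at (215,75) and level with it, clear of everything. Next I'll make contact slowly and work out the arc.

```bash

python3 -m creep '[[0.25,-0.05,0,0,0,0],[0.25,0,0,0,0,0],[0.1,0,0,0,0,0],[0.1,0,0,0,0,0]]'
python3 -m creep '[[0.1,0,0,0,0,0],[0.1,0,0,0,0,0]]'
python3 - <<'E'
from h import *
a=np.linspace(1.2,0,25); r=np.linspace(200,206,25)
x=109.5-r*np.cos(a)+1.5*np.sin(a); z=36.5+r*np.sin(a)+1.5*np.cos(a)
for i in range(25): print(round(a[i],2),round(x[i],1),round(z[i],1), *( np.round([-(x[i]-x[i-1])/40,-(z[i]-z[i-1])/40],2) if i else []), "world",np.round([537+.987*x[i],114-.159*x[i]]))
E
```

```text
clock: 4.9
tool_pos: [577.4, 108.2, 224.0]
ee_rot: [0.0, 0.079, 0.997, 0.0]
ft_force: [-0.1, 0.6, 0.1]
finger_gap: 0.003
grasp_force: 0.0
clock: 5.1
tool_pos: [569.9, 109.4, 223.5]
ee_rot: [0.0, 0.079, 0.997, 0.0]
ft_force: [1.1, -0.1, -1.0]
finger_gap: 0.002
grasp_force: 0.4
1.2 38.4 223.5 world [575. 108.]
1.15 29.1 219.9 0.23 0.09 world [566. 109.]
1.1 19.9 215.9 0.23 0.1 world [557. 111.]
1.05 10.9 211.4 0.22 0.11 world [548. 112.]
1.0 2.2 206.4 0.22 0.12 world [539. 114.]
0.95 -6.3 201.1 0.21 0.13 world [531. 115.]
0.9 -14.6 195.3 0.21 0.14 world [523. 116.]
0.85 -22.5 189.1 0.2 0.16 world [515. 118.]
0.8 -30.2 182.5 0.19 0.17 world [507. 119.]
0.75 -37.5 175.5 0.18 0.17 world [500. 120.]
0.7 -44.4 168.1 0.17 0.18 world [493. 121.]
0.65 -51.0 160.4 0.16 0.19 world [487. 122.]
0.6 -57.2 152.4 0.15 0.2 world [481. 123.]
0.55 -63.0 144.0 0.14 0.21 world [475. 124.]
0.5 -68.4 135.4 0.13 0.22 world [470. 125.]
0.45 -73.3 126.5 0.12 0.22 world [465. 126.]
0.4 -77.8 117.3 0.11 0.23 world [460. 126.]
0.35 -81.9 107.9 0.1 0.23 world [456. 127.]
0.3 -85.4 98.4 0.09 0.24 world [453. 128.]
0.25 -88.5 88.6 0.08 0.24 world [450. 128.]
0.2 -91.1 78.7 0.07 0.25 world [447. 128.]
0.15 -93.2 68.7 0.05 0.25 world [445. 129.]
0.1 -94.8 58.5 0.04 0.25 world [443. 129.]
0.05 -95.9 48.3 0.03 0.26 world [442. 129.]
0.0 -96.5 38.0 0.01 0.26 world [442. 129.]
```

```bash

python3 -m creep '[[0.18,0,0.06,0,0,0],[0.2,0,0.1,0,0,0],[0.22,0,0.11,0,0,0]]'
python3 -m creep '[[0.22,0,0.12,0,0,0],[0.21,0,0.13,0,0,0],[0.21,0,0.14,0,0,0]]'
python3 - <<'E'
from h import *
for c in("scene",): cv2.imwrite(f"pics/{c}3.png",manip.get_image(c)[:,:,::-1])
s=cv2.imread("pics/scene3.png")[120:320,190:390]
cv2.imwrite("pics/c3.png",cv2.resize(s,(500,500),interpolation=2))
E
```

```text
clock: 5.4
tool_pos: [545.6, 113.2, 212.1]
ee_rot: [-0.0, 0.079, 0.997, 0.0]
ft_force: [0.3, 0.2, 0.4]
finger_gap: -0.003
grasp_force: 0.4
clock: 5.7
tool_pos: [520.3, 117.3, 196.4]
ee_rot: [-0.0, 0.079, 0.997, 0.0]
ft_force: [1.1, 1.1, -0.6]
finger_gap: 0.0
grasp_force: 0.4
```

View pics/c3.png

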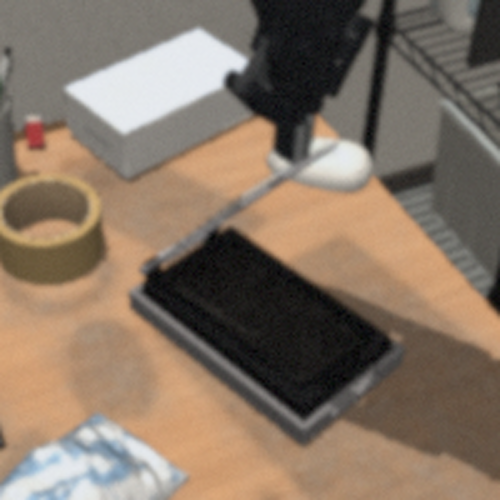

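The carrier is following the fingertip, which is at about (295,158), with its free edge at about (335,145). I'll check by projection where on the tab the contact lies.

```bash

python3 - <<'E'
from h import *
c=manip.camera_info("scene");K=np.array(c["mtx"]);E=np.array(c["extrinsics"])
def pr(p): v=(E[:3,:3]@p+E[:3,3])*[1,-1,-1];u=K@v;u=u[:2]/u[2];return np.round((u-[190,120])*2.5)
p,_=pose();print(p,"tcp",pr(p))
J=lambda x,y,z:np.array([537+.987*x+.159*y,114-.159*x+.987*y,z])
for a in(.8,.85,.9,.95,1.):
  f=lambda r,y:pr(J(98.5-r*np.cos(a)+1.5*np.sin(a),y,36.5+r*np.sin(a)+1.5*np.cos(a)))
  print(a,"tab",f(200,0),"tabedge",f(213,23),f(213,-23),"corners",f(187,50),f(187,-50),"pin",f(0,50),f(0,-50))
for q in("tab","hinge_pin"):
  for r in manip.pinpoint("scene",q)[:1]: print(q,(np.array(r["point"])[::-1]-[190,120])*2.5,r["score"])
E
```

```text
[518.83786675 117.37212361 195.58136537] tcp [293. 160.]
0.8 tab [315. 190.] tabedge [305. 200.] [347. 171.] corners [257. 227.] [348. 163.] pin [134. 272.] [217. 216.]
0.85 tab [308. 178.] tabedge [297. 187.] [339. 158.] corners [250. 215.] [342. 152.] pin [134. 272.] [217. 216.]
0.9 tab [300. 166.] tabedge [288. 174.] [331. 145.] corners [243. 204.] [335. 142.] pin [134. 272.] [217. 216.]
0.95 tab [292. 154.] tabedge [279. 161.] [323. 133.] corners [235. 193.] [328. 131.] pin [134. 272.] [217. 216.]
1.0 tab [284. 142.] tabedge [270. 149.] [314. 120.] corners [227. 182.] [320. 121.] pin [134. 272.] [217. 216.]
tab [288.   169.75] 0.67
hinge_pin [228.5  200.25] 0.58
```

```bash

python3 -m creep '[[0.2,0,0.16,0,0,0],[0.19,0,0.17,0,0,0],[0.18,0,0.17,0,0,0],[0.17,0,0.18,0,0,0]]'
python3 -m creep '[[0.16,0,0.19,0,0,0],[0.15,0,0.2,0,0,0],[0.14,0,0.21,0,0,0],[0.13,0,0.22,0,0,0]]'
python3 -m creep '[[0.12,0,0.22,0,0,0],[0.11,0,0.23,0,0,0],[0.1,0,0.23,0,0,0]]'
python3 - <<'E'
from h import *
cv2.imwrite("pics/s4.png",manip.get_image("scene")[:,:,::-1])
cv2.imwrite("pics/w4.png",manip.get_image("wrist")[:,:,::-1])
s=cv2.imread("pics/s4.png")[120:320,190:390]
cv2.imwrite("pics/c4.png",np.hstack([cv2.resize(s,(400,400),interpolation=2),cv2.resize(cv2.imread("pics/w4.png"),(400,300))[:, :] .repeat(1,0) if 0 else cv2.copyMakeBorder(cv2.resize(cv2.imread("pics/w4.png"),(400,300)),0,100,0,0,0)]))
for c in("scene","wrist"):
  for q in("tab","glass_mid","hinge_pin"):
    for r in manip.pinpoint(c,q)[:1]: print(c,q,np.round(r["point"]),round(r["score"],2))
print(pose()[0])
E
```

```text
clock: 6.25
tool_pos: [491.1, 121.9, 169.0]
ee_rot: [-0.0, 0.079, 0.997, 0.0]
ft_force: [1.2, 0.2, 0.5]
finger_gap: -0.001
grasp_force: 0.4
clock: 6.65
tool_pos: [468.4, 125.5, 136.2]
ee_rot: [-0.0, 0.079, 0.997, 0.0]
ft_force: [0.5, 0.1, 0.3]
finger_gap: -0.001
grasp_force: 0.3
clock: 6.95
tool_pos: [455.6, 127.6, 108.9]
ee_rot: [0.0, 0.079, 0.997, 0.0]
ft_force: [1.0, 0.6, 0.6]
finger_gap: -0.0
grasp_force: 0.3
scene tab [239. 329.] 0.87
scene glass_mid [224. 292.] 0.71
scene hinge_pin [219. 260.] 0.87
wrist tab [248. 291.] 0.97
wrist glass_mid [346. 283.] 0.64
[456.16535592 127.50370401 109.98599289]
```

View pics/c4.png

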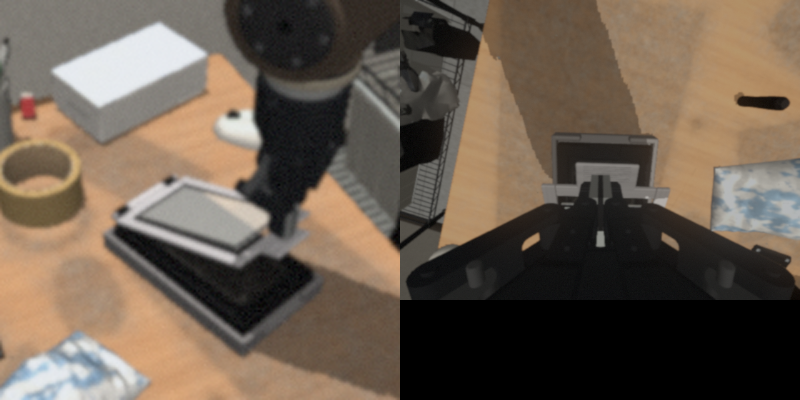

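The wrist view shows the fingertips on the tab, centred and off the glass: the tip is at about (600,180) of the crop and the tab spans rows 163–187. I'll continue down, easing a few mm outwards on the tab.

```bash

python3 -m creep '[[0.11,0,0.24,0,0,0],[0.1,0,0.24,0,0,0],[0.09,0,0.25,0,0,0],[0.07,0,0.25,0,0,0]]'
python3 -m creep '[[0.04,0,0.2,0,0,0],[0.03,0,0.15,0,0,0],[0.02,0,0.12,0,0,0],[0,0,0,0,0,0]]'
python3 -m creep '[[0,0,0.06,0,0,0],[0,0,0.05,0,0,0],[0,0,0,0,0,0]]'
```

```text
clock: 7.75
tool_pos: [441.5, 129.9, 70.5]
ee_rot: [0.001, 0.079, 0.997, 0.0]
ft_force: [1.0, -0.5, -1.1]
finger_gap: -0.001
grasp_force: 0.3
clock: 8.15
tool_pos: [437.5, 130.4, 51.3]
ee_rot: [-0.0, 0.079, 0.997, -0.0]
ft_force: [-0.0, -0.6, 0.7]
finger_gap: 0.0
grasp_force: 0.0
clock: 8.45
tool_pos: [437.7, 130.4, 47.2]
ee_rot: [0.0, 0.079, 0.997, 0.0]
ft_force: [0.9, 0.3, 0.1]
finger_gap: -0.002
grasp_force: 0.0
```

```bash

python3 -m creep '[[0,0,0.06,0,0,0],[0,0,0.06,0,0,0],[0,0,0.05,0,0,0],[0,0,0,0,0,0]]'
python3 -m creep '[[0,0,0.04,0,0,0],[0,0,0.03,0,0,0],[0,0,0,0,0,0]]'
python3 - <<'E'
from h import *
for _ in range(4):
  cv2.imwrite("pics/s5.png",manip.get_image("scene")[:,:,::-1]); print(np.round(manip.sense()["ft_force"],1),np.round(pose()[0],1))
cv2.imwrite("pics/w5.png",manip.get_image("wrist")[:,:,::-1])
s=cv2.imread("pics/s5.png")[180:320,230:370]
cv2.imwrite("pics/c5.png",np.hstack([cv2.resize(s,(400,400),interpolation=2),cv2.resize(cv2.imread("pics/w5.png")[100:380,140:420],(400,400),interpolation=2)]))
E
```

```text
clock: 8.85
tool_pos: [437.7, 130.4, 40.2]
ee_rot: [-0.0, 0.079, 0.997, 0.0]
ft_force: [-0.5, 0.3, -0.1]
finger_gap: 0.001
grasp_force: 0.0
clock: 9.15
tool_pos: [437.7, 130.4, 37.6]
ee_rot: [0.0, 0.079, 0.997, 0.0]
ft_force: [-0.4, 0.0, 1.6]
finger_gap: -0.003
grasp_force: 1.3
[-0.4  0.5  2.4] [437.8 130.4  37.7]
[-0.4  0.1  3. ] [437.7 130.4  37.8]
[-0.3  0.3  3.5] [437.7 130.4  37.8]
[-1.3  0.1  4. ] [437.7 130.4  37.8]
```

View pics/c5.png

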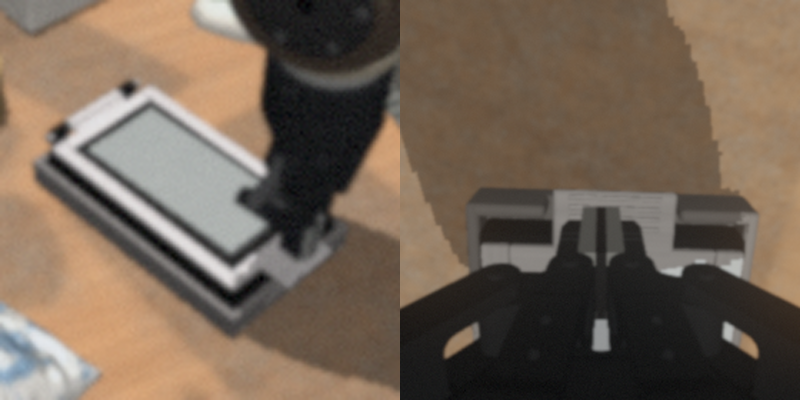

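The carrier is shut, level in the left crop at about (170,190). The fingers are on the tab at (600,230), about 5 mm right of its centre (613), and the jig is yawed about 2° more than assumed. I'll press a little more, lift, and go to the hinge end.

```bash

python3 -m creep '[[0,0,0.03,0,0,0],[0,0,0,0,0,0],[0,0,0,0,0,0],[0,0,0,0,0,0]]'
python3 -m creep '[[0,0,-0.2,0,0,0],[0,0,-0.8,0,0,0],[-0.1,0.12,-0.1,0,0,0.36],[-0.9,0,0,0,0,0],[-0.9,0,0,0,0,0]]'
python3 -m creep '[[-0.9,0,0,0,0,0],[-0.9,0,0,0,0,0],[0,0,0.3,0,0,0],[0,0,0,0,0,0]]'
python3 - <<'E'
from h import *
p,r=pose();d=p[:2]-[538,116];print(p,"jx",d@[.982,-.189],"jy",d@[.189,.982],r.as_matrix()[:2,0])
cv2.imwrite("pics/s6.png",manip.get_image("scene")[:,:,::-1])
cv2.imwrite("pics/w6.png",manip.get_image("wrist")[:,:,::-1])
s=cv2.imread("pics/s6.png")[180:320,230:370]
cv2.imwrite("pics/c6.png",np.hstack([cv2.resize(s,(400,400),interpolation=2),cv2.resize(cv2.imread("pics/w6.png")[100:380,140:420],(400,400),interpolation=2)]))
E
```

```text
clock: 9.8
tool_pos: [437.7, 130.4, 36.5]
ee_rot: [0.0, 0.079, 0.997, 0.0]
ft_force: [-0.2, -0.1, 3.8]
finger_gap: -0.001
grasp_force: 2.0
clock: 10.3
tool_pos: [514.0, 121.1, 81.6]
ee_rot: [0.0, 0.094, 0.996, 0.0]
ft_force: [-0.5, 0.3, -0.5]
finger_gap: 0.003
grasp_force: 0.0
clock: 10.7
tool_pos: [583.0, 107.1, 67.2]
ee_rot: [-0.001, 0.095, 0.995, -0.0]
ft_force: [-0.6, -0.4, -0.5]
finger_gap: -0.002
grasp_force: 0.0
[583.04473907 107.10018195  67.24864635] jx 45.915999380717096 jy -0.2261656423489276 [-0.98199883  0.18886922]
```

View pics/c6.png

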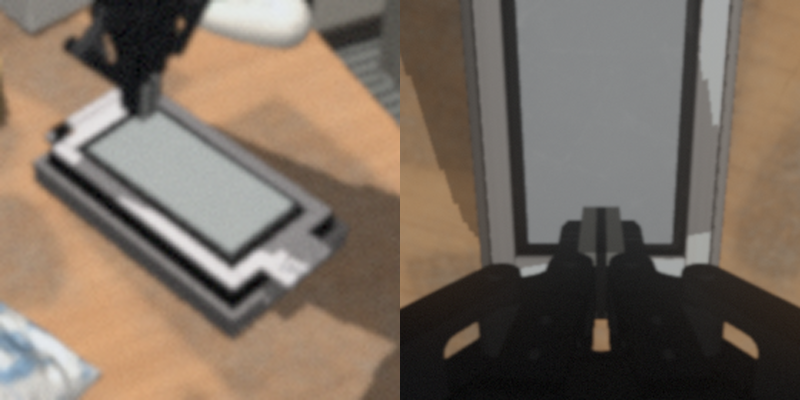

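The carrier stays shut, and the fingers are centred over the hinge end of the pane: tip at 602, pane centre about 603. Now I'll lower gently.

```bash

python3 -m creep '[[-0.1,0,0.3,0,0,0],[0,0,0.25,0,0,0],[0,0,0.05,0,0,0],[0,0,0.05,0,0,0],[0,0,0,0,0,0]]'
python3 -m creep '[[0,0,0.04,0,0,0],[0,0,0,0,0,0],[0,0,0,0,0,0],[0,0,0,0,0,0]]'
```

```text
clock: 11.3
tool_pos: [587.6, 106.7, 42.3]
ee_rot: [-0.0, 0.095, 0.996, 0.0]
ft_force: [-0.1, -0.7, 0.0]
finger_gap: -0.003
grasp_force: 0.0
clock: 11.7
tool_pos: [587.8, 106.7, 41.0]
ee_rot: [0.0, 0.095, 0.996, 0.0]
ft_force: [0.9, -0.6, 0.4]
finger_gap: -0.005
grasp_force: 0.0
```

```bash

python3 -m creep '[[0,0,0.04,0,0,0],[0,0,0.03,0,0,0],[0,0,0,0,0,0],[0,0,0,0,0,0],[0,0,0,0,0,0]]'
python3 -m creep '[[0,0,0.02,0,0,0],[0,0,0,0,0,0],[0,0,0,0,0,0],[0,0,0,0,0,0],[0,0,0,0,0,0]]'
```

```text
clock: 12.2
tool_pos: [587.9, 106.7, 38.2]
ee_rot: [0.0, 0.095, 0.996, 0.0]
ft_force: [0.4, -0.6, 3.5]
finger_gap: 0.002
grasp_force: 1.4
clock: 12.7
tool_pos: [587.8, 106.6, 37.3]
ee_rot: [0.0, 0.095, 0.996, 0.0]
ft_force: [0.1, -0.1, 3.6]
finger_gap: -0.002
grasp_force: 2.0
```

```bash

python3 -m creep '[[0.1,0,0.01,0,0,0],[0.15,0,0,0,0,0],[0.15,0,0,0,0,0],[0.15,0,0,0,0,0],[0.15,0,0,0,0,0]]'
python3 -m creep '[[0.15,0,0,0,0,0],[0.15,0,0,0,0,0],[0.15,0,0,0,0,0],[0.15,0,0,0,0,0],[0.15,0,0,0,0,0]]'
```

```text
clock: 13.2
tool_pos: [559.6, 112.1, 36.9]
ee_rot: [-0.0, 0.094, 0.996, 0.0]
ft_force: [3.7, 0.0, 4.0]
finger_gap: -0.002
grasp_force: 1.9
clock: 13.7
tool_pos: [530.3, 117.7, 36.9]
ee_rot: [-0.0, 0.095, 0.996, 0.0]
ft_force: [2.6, -1.0, 3.9]
finger_gap: -0.004
grasp_force: 1.8
```

```bash

python3 -m creep '[[0.15,0,0,0,0,0],[0.15,0,0,0,0,0],[0.15,0,0,0,0,0],[0.15,0,0,0,0,0],[0.15,0,0,0,0,0]]'
python3 -m creep '[[0.15,0,0,0,0,0],[0.15,0,0,0,0,0],[0.15,0,0,0,0,0],[0.1,0,0,0,0,0],[0,0,0,0,0,0]]'
python3 - <<'E'
from h import *
p,r=pose();d=p[:2]-[538,116];print(p,"jx",d@[.982,-.189],"jy",d@[.189,.982],manip.sense()["ft_force"])
E
```

```text
clock: 14.2
tool_pos: [500.8, 123.3, 36.9]
ee_rot: [-0.0, 0.095, 0.996, 0.0]
ft_force: [2.7, -1.3, 3.9]
finger_gap: 0.003
grasp_force: 1.8
clock: 14.7
tool_pos: [478.7, 127.5, 36.8]
ee_rot: [-0.001, 0.094, 0.996, -0.0]
ft_force: [-2.1, 0.7, 2.4]
finger_gap: -0.002
grasp_force: 1.8
[478.70702953 127.46279394  36.7895973 ] jx -60.39216505344769 jy 0.05009223393281741 [-2.14236858  0.70181692  2.40209253]
```

```bash

python3 -m creep '[[0,0,-0.05,0,0,0],[0,0,-0.3,0,0,0],[0,0,-0.9,0,0,0],[0,0,-0.9,0,0,0],[0,0,-0.9,0,0,0]]'
python3 -m creep '[[0.5,0,-0.9,0,0,0],[0.5,0.5,-0.9,0,0,0],[0,0.9,-0.5,0,0,0],[0,0.9,0,0,0,0],[0,0,0,0,0,0]]'
python3 - <<'E'
from h import *
print(pose()[0])
cv2.imwrite("pics/s7.png",manip.get_image("scene")[:,:,::-1])
cv2.imwrite("pics/w7.png",manip.get_image("wrist")[:,:,::-1])
s=cv2.imread("pics/s7.png")[190:310,235:355]
cv2.imwrite("pics/c7.png",np.hstack([cv2.resize(s,(400,400),interpolation=2),cv2.copyMakeBorder(cv2.resize(cv2.imread("pics/w7.png"),(400,300)),0,100,0,0,0)]))
E
```

```text
clock: 15.2
tool_pos: [479.4, 127.3, 160.8]
ee_rot: [-0.0, 0.095, 0.996, -0.0]
ft_force: [0.4, -0.7, 0.0]
finger_gap: 0.007
grasp_force: 0.0
clock: 15.7
tool_pos: [458.0, 228.0, 252.3]
ee_rot: [0.001, 0.093, 0.996, 0.001]
ft_force: [-0.7, -0.4, -0.3]
finger_gap: -0.001
grasp_force: 0.0
[458.02234499 227.97972886 252.33670441]
```

View pics/c7.png

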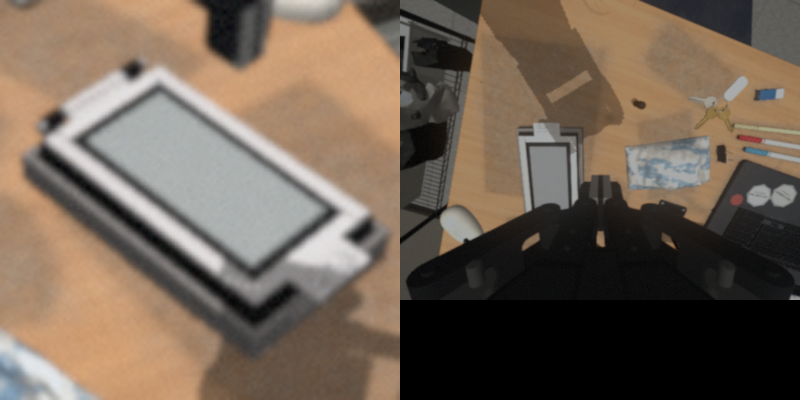

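The left crop shows the carrier shut with the pane parallel to it, dark borders even from (150,90) to (255,270). The ~4 N held at the tab end is well above the 1.5 N the glass needs to move, so the pane has bottomed flat. The bystanders are untouched.

```bash
python3 -c "
from station import manip
print(manip.sign_off())"
```

```text
the job is handed in; nothing more can be done
None
```

I handed the job in at about 16 s: the carrier is shut and the glass stroked from hinge end to tab end at about 4 N, so the pane should lie flat (judged from force and pictures, not measured); no other desk items were touched.

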